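Feed one walnut blank with one turn of the handwheel

ROBOT

A 6-joint arm with a two-finger parallel gripper is mounted at the origin on a cart in front of the work surface, level with it; the furniture and walls round the work are solid. World frame = base frame: x ahead of the robot, y to its left, z up, the work surface at z = 0. Lengths are in m, angles in rad, forces in N, time in s.
With the tool pointing down it reaches from about 0.375 to 0.825 m from the base axis. Payload 5.5 kg.
Tool frame: the origin (TCP) lies at the very end of the fingers, on their centre line; the grasp point (between the pads) lies 19 mm behind it; z points along the fingers, y is the line along which they close (so a half turn about z gives the same grasp; the last joint's range is limited). The gripper opens to 85 mm and grips with 20 to 120 N. Pads are 22 mm wide; open, the fingers measure 114 mm over their backs; the gripper's body (76 mm by 85 mm) begins 54 mm behind the grasp point. The pads swing forward as they close: fully open they stand 13 mm farther back than shut.
Start: joints at [1.198, 0.314, -0.047, 1.21, 0, 1.571], TCP at [0.219, 0.559, 0.231] pointing down, gripper open.
Joint ranges: [-2.67, 2.67], [-0.69, 1.73], [-1.03, 1.25], [-2.08, 2.16], [-1.42, 1.45], [-3.14, 3.14]. Speed limits (rad/s): [2.39, 2.39, 3.01, 3.14, 3.14, 3.14].

INTERFACE

Orientations are given as a unit quaternion [x, y, z, w].
In Python, from plant import bot, capture, masks_of, mark_of gives the robot as it stands.
- The arm moves only by the tool carry_out, never from a script. Its argument "steps" is a list of rows, each an object of numbers: "x", "y", "z": the shift along the tool's x, y, z in m; "ax", "ay", "az": the turn, a rotation vector about the tool's x, y, z in rad. In form: [{"x": .., "y": .., "z": .., "ax": .., "ay": .., "az": ..}, ...]. A call has 1 to 12 rows; each row shifts and turns the commanded pose from where the row before left it, along the tool's axes as they then stand; what a row does not reach is not made up. A row lasts 1/10 s, in which the tool goes at most 50 mm and 8.59 degrees, less where a joint would pass 70% of its speed; a pose out of reach is approached as far as the arm can. A call with a gripper value outside its range is refused whole. "jaw" is the finger opening in m, from 0 to 0.0854, set as the call begins (left out, the last holds). The fingers move at their own pace and stop on an object; "newtons" is the grip in N (left out, the last holds). Time passes only in rows, so rows that do not move let the fingers close. It gives the time, the measured TCP pose, the force, the opening and the grip force at its end, in the units of the state.
- bot.state(): the state, without advancing time (a new reading comes with each control period).
- capture(name): name is "side" or "top"; returns a dict with "frame" (480x640x3 uint8, red, green, blue), "K" (3x3 intrinsics, pixels), "dist_coeffs" ([k1, k2, p1, p2, k3] as OpenCV has them; the pictures are not rectified), "origin" and "attitude" of the camera in the world. Camera axes: x right, y down, z forward; pixel columns grow to the right and rows downward; lengths in m; the calibration is good to about 2 mm. A picture is of the moment at which its call begins. There is no depth.
- bot.hand_in(): hands the job in; it is judged then, once.
Trained networks look in the newest picture that a camera, given by its name, has taken for a name from the list of things; names that differ only in an ending like _2 or _b are one class to them, and where a whole thing is asked for, a point or a joint stands for the part that bears it (a point fixed in the world has none). Each returns a list of dicts, best first, with "conf" (0 to 1); they miss things now and then, are a little off and sometimes report something else, mostly with a low value. They report only what shows in the picture. A call takes as long as a camera call. They do not tell look-alikes from the thing itself.
- masks_of(camera, label): "region" (480x640 bool, what is visible of it) and "pixel" ([column, row] in pixels, amid what is visible of it).
- mark_of(camera, label): "pixel" ([column, row] in pixels: a listed point, or the origin of a listed thing).
The state is a dict: "t": time; "q": joint angles; "qvel": joint speeds; "tau": joint torques, N m; "eef_pos": TCP position; "ee_rot": TCP orientation; "force": force on the tool from outside, world axes, zero at the start; "wrist_torque": the same for the moment, N m; "opening": finger opening in m; "grasp_force": force on a finger pad.
Only numpy, scipy, OpenCV 4.12 (cv2) and the standard library are available. Lean on these libraries where they do the work, as an engineer would, in place of code of your own. Each camera call takes 0.05 s, during which the arm holds its last target. There are 200 camera calls.

TASK

Take the red crank knob of the small hand feeder and turn its flywheel clockwise (seen from above) through exactly one full revolution, so that the ram pushes the walnut blank along the channel towards the end lip and comes back home. Stop with the wheel's white line at the yellow index post again, where it is now, without running on into a second stroke, and let go; leave the blank to the ram, do not touch it yourself.

Things in the scene. Friction and masses are not known exactly. Their poses are not given: they have to be found in the camera images.
- feeder: Hand feeder fixed to the table, green base 14 mm thick. Origin: on the flywheel's upright axis at table height, z up. The dark flywheel lies level, 140 mm across, rim top 66 mm above the table. A channel runs from under it along the feeder's own -y, to 245 mm from the axis. A yellow index post (10 mm square, top 68 mm up) stands outside the rim at x -50, y +66 mm.
- wheel (a joint): Turn of the flywheel, rad: 0 at the start (white line on the rim at the index post, brass ram fully back), grows clockwise seen from above, 6.283 after one revolution; no stop either way. A rod drives the ram 50 mm out in the first half turn and back in the second. Friction (about 1.5 N at the knob) holds the wheel where it is left.
- knob_centre (a point): Centre of the red crank knob: upright, round, 26 mm across, 48 mm high, from 72 to 120 mm above the table (centre at 98), on the rim 58 mm from the wheel's axis, at the start on the feeder's own -x side. It spins freely on its pin, so it can be held without turning the gripper as it goes round. Not the low brass counterweight opposite it (7 mm high).
- blank_centre (a point): Centre of the dark walnut blank, 40 x 62 x 12 mm, loose and flat on the channel's bed (20 mm above the table, side walls up to 36, end lip to 34) in front of the ram, length along the channel. Its centre is 128 to 136 mm from the wheel's axis at the start, about 171 mm after a full stroke.
There are look-alikes about, which are no part of the job. Leave any purple look-alike of the part that bears blank_centre alone.

How it is judged:
At the end, for the whole second after the job is handed in: The wheel has made one clockwise revolution (6.283 rad, within 0.25 rad or 14 degrees) and stands still, back at its mark; the walnut blank lies in the channel, fed out so that its centre is at least 158 mm from the wheel's axis (value of joint wheel between 6.033 and 6.533 rad and velocity of joint wheel between -0.1 and 0.1 rad/s and y of blank_centre in the frame of feeder between -0.215 and -0.158 m and x of blank_centre in the frame of feeder between -0.015 and 0.015 m and z of blank_centre in the frame of feeder below 0.034 m); the robot touches nothing.
It fails at once if the wheel is run on into a second stroke (more than 0.5 rad past one revolution) (value of joint wheel above 6.783 rad).
It fails at once if the wheel is turned the wrong way (more than 0.5 rad anticlockwise from the start) (value of joint wheel below -0.5 rad).
It fails at once if the robot touches the blank itself (contact force between any of the fingers, the arm and blank above 1 N).
It also fails if it takes over 50 s, if anything falls off the work surface, if the arm or the gripper's body presses on something with over 40 N, if the wrist force passes 120 N, or if a joint passes its speed limit or range.

## Working session

There is one attempt and no reset: what is moved stays moved. The work goes in short steps, Python scripts to look and compute and a tool call to move; the robot and the scene stay as the last step left them, time stands still between calls to the robot, and variables do not carry over. Pictures are saved under pics/ and viewed, at most 10 in all, crops included, and the job is handed in when it is done.

Besides the shell and the picture viewer there is one more tool, called after "Request:" as a command line: name --argument value ..., lists and objects as JSON in quotes. carry_out: Moves the arm, as the interface text tells. Its arguments: {"type":"object","properties":{"steps":{"type":"array"},"jaw":{"type":"number"},"newtons":{"type":"number"}},"required":["steps"]}

```bash
mkdir -p pics
cat > h.py <<'E'
import numpy as np, cv2
from plant import bot, capture, masks_of, mark_of
from scipy.spatial.transform import Rotation as R
def att(c):
    a=np.array(c["attitude"],float)
    return a if a.shape==(3,3) else R.from_quat(a).as_matrix()
def at_z(c,px,z):
    u=cv2.undistortPoints(np.array([[px]],float),np.array(c["K"]),np.array(c["dist_coeffs"]))[0,0]
    d=att(c)@np.array([u[0],u[1],1]); o=np.array(c["origin"])
    return o+d*(z-o[2])/d[2]
def save(c,n): cv2.imwrite("pics/"+n,c["frame"][:,:,::-1])
E
python3 - <<'E'
from h import *
s=bot.state(); print({k:np.round(s[k],3) for k in s})
Z={"feeder":0,"knob_centre":.098,"blank_centre":.026}
for n in("top","side"):
    c=capture(n); save(c,n+"1.png"); print(n,np.round(c["origin"],3),c["attitude"])
    for l in Z:
        for m in mark_of(n,l): print(l,round(m["conf"],2),np.round(m["pixel"],1),np.round(at_z(c,m["pixel"],Z[l]),4))
E
```

```text
{'t': np.float64(0.0), 'q': array([ 1.198,  0.314, -0.048,  1.21 ,  0.   ,  1.571]), 'qvel': array([ 0.002,  0.   , -0.002, -0.001, -0.001, -0.   ]), 'tau': array([-3.0000e-03, -5.3959e+01,  3.3975e+01,  1.9000e-02, -0.0000e+00,
       -0.0000e+00]), 'eef_pos': array([0.218, 0.558, 0.23 ]), 'ee_rot': array([ 0.185,  0.983, -0.001, -0.   ]), 'force': array([-0.376,  0.096, -0.237]), 'wrist_torque': array([ 0.013, -0.003,  0.022]), 'grasp_force': np.float64(0.0), 'opening': np.float64(0.085)}
top [ 0.348 -0.257  0.982] [-0.69802736  0.7121122  -0.05315804  0.05318129]
feeder 0.77 [229.3 249.6] [ 0.4911 -0.1127  0.    ]
knob_centre 0.73 [214.7 281.8] [ 0.4298 -0.1058  0.098 ]
blank_centre 0.67 [437.6 235.9] [ 0.5027 -0.4488  0.026 ]
blank_centre 0.59 [308.9 254.9] [ 0.4763 -0.2429  0.026 ]
side [0.553 0.505 0.401] [ 0.03454423  0.83526758 -0.54843007 -0.01895314]
feeder 0.97 [335.4 340.2] [ 0.4875 -0.1088  0.    ]
knob_centre 0.88 [382.8 275.1] [ 0.4319 -0.0957  0.098 ]
blank_centre 0.71 [308.9 237.8] [ 0.5042 -0.3935  0.026 ]
blank_centre 0.61 [331.3 275.9] [ 0.4799 -0.243   0.026 ]
```

View pics/top1.png

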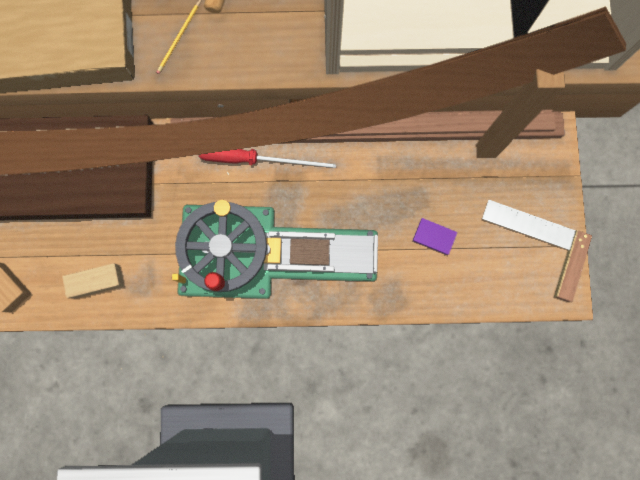

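View pics/side1.png

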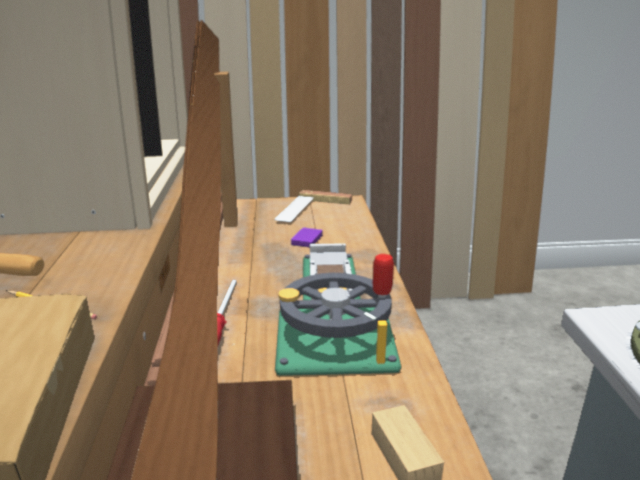

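The pictures show the following:
- **Top:** the flywheel hub is at about (220,245), the red knob at (214,282), the index post at (177,277), and the real blank at (309,252). The purple look-alike is at (435,237).
- **Side:** the knob is at (383,275).

A dark beam hangs over the area beyond the feeder, so I'll triangulate that together with the feeder.

```bash
cat >> h.py <<'E'
def ray(c,px):
    o=np.array(c["origin"]); d=at_z(c,px,0)-o; return o,d/np.linalg.norm(d)*np.sign(o[2]-0)
def tri(c1,p1,c2,p2):
    A=np.zeros((3,3));b=np.zeros(3)
    L=[]
    for c,p in((c1,p1),(c2,p2)):
        u=cv2.undistortPoints(np.array([[p]],float),np.array(c["K"]),np.array(c["dist_coeffs"]))[0,0]
        d=att(c)@np.array([u[0],u[1],1]);d/=np.linalg.norm(d);M=np.eye(3)-np.outer(d,d);A+=M;b+=M@np.array(c["origin"]);L.append((M,np.array(c["origin"])))
    X=np.linalg.solve(A,b); return X,[np.linalg.norm(M@(X-o)) for M,o in L]
def proj(c,X):
    Rw=att(c).T; return cv2.projectPoints(np.array([X],float),cv2.Rodrigues(Rw)[0],-Rw@np.array(c["origin"]),np.array(c["K"]),np.array(c["dist_coeffs"]))[0][0,0]
E
python3 - <<'E'
from h import *
T=capture("top");S=capture("side")
print("knob",tri(T,(214.7,281.8),S,(382.8,275.1)),"feeder",tri(T,(229.3,249.6),S,(335.4,340.2)),"blank",tri(T,(308.9,254.9),S,(331.3,275.9)))
print("beam end",tri(T,(610,12),S,(203,25)),"beamend low",tri(T,(625,45),S,(217,45)))
for p in((20,174),(150,162),(300,127),(450,90)):
    best=min(((abs(proj(S,at_z(T,p,z))[0]-218),z) for z in np.arange(0,.7,.01)),key=lambda t:t[0]); X=at_z(T,p,best[1]); print(p,best,X,proj(S,X))
for l,Tn in(("knob_centre","top"),("knob_centre","side"),("blank_centre","top"),("wheel","top"),("wheel","side")):
    for m in masks_of(Tn,l)[:3]:
        r=m["region"];ys,xs=np.nonzero(r);print(l,Tn,round(m["conf"],2),np.round(m["pixel"],1),xs.min(),xs.max(),ys.min(),ys.max(),len(xs))
# guesses projected
for c in(T,S):
  print([np.round(proj(c,X)) for X in((.489,-.111,.066),(.431,-.106,.12),(.431,-.106,.072))])
E
```

```text
knob (array([ 0.43009291, -0.10498182,  0.09332673]), [np.float64(9.337035477947539e-05), np.float64(9.33703547795269e-05)]) feeder (array([ 0.48927125, -0.11208215, -0.00164858]), [np.float64(0.0020858559601089587), np.float64(0.002085855960109054)]) blank (array([ 0.47812504, -0.24318635,  0.02554067]), [np.float64(0.0017901533648561117), np.float64(0.0017901533648560849)])
beam end (array([ 0.68423214, -0.57831344,  0.37651781]), [np.float64(0.0032938872250706823), np.float64(0.00329388722507071)]) beamend low (array([ 0.66451054, -0.6116825 ,  0.33826311]), [np.float64(0.0036484810331906155), np.float64(0.0036484810331905947)])
(20, 174) (np.float64(1.3361807076733498), np.float64(0.07)) [0.60653709 0.20485513 0.07      ] [219.33618071 497.76692882]
(150, 162) (np.float64(0.1643692454717609), np.float64(0.06)) [0.62400042 0.00385245 0.06      ] [218.16436925 356.26265673]
(300, 127) (np.float64(0.6354047009228623), np.float64(0.17)) [ 0.63698908 -0.23574616  0.17      ] [217.3645953  188.21977094]
(450, 90) (np.float64(0.4026344278323677), np.float64(0.27)) [ 0.64565042 -0.42451453  0.27      ] [218.40263443  94.28425678]
knob_centre top 0.69 [311.6 251.8] 290 330 239 265 1004
knob_centre top 0.65 [215.1 280.4] 205 224 272 290 295
knob_centre top 0.58 [249.9 250.3] 172 377 200 298 13414
knob_centre side 0.84 [378.9 274.9] 372 393 253 294 801
blank_centre top 0.8 [311.5 250.1] 290 329 239 265 998
blank_centre top 0.8 [438.7 235.2] 413 457 218 254 1017
wheel top 0.78 [222.4 249.1] 174 270 200 292 5324
wheel side 0.91 [340. 303.] 279 393 254 337 6416
[array([222., 245.]), array([212., 280.]), array([218., 283.])]
[array([334., 295.]), array([383., 255.]), array([381., 290.])]
```

The knob is at (0.430, -0.105, ~0.095), the axis at (0.489, -0.111), and the feeder's yaw is about -0.08 rad. These agree with the 58 mm and 132 mm given. The beam lies at x > 0.6, clear of the path. I'll set out at a safe height, turning the closing axis onto the feeder's y.

Request:
carry_out --steps '[{"x": -0.022,"y": -0.042,"az": -0.145},{"x": -0.022,"y": -0.042,"az": -0.145},{"x": -0.022,"y": -0.042},{"x": -0.022,"y": -0.042},{"x": -0.022,"y": -0.042},{"x": -0.022,"y": -0.042},{"x": -0.022,"y": -0.042},{"x": -0.022,"y": -0.042},{"x": -0.022,"y": -0.042},{"x": -0.022,"y": -0.042},{"x": -0.01,"y": -0.042},{"x": -0.01,"y": -0.042}]' --jaw 0.0854 --newtons 20

```text
invalid input at $.steps[0]: expected keys x, y, z, ax, ay, az
```

Request:
carry_out --steps '[{"x": -0.022,"y": -0.042,"z": 0,"ax": 0,"ay": 0,"az": -0.145},{"x": -0.022,"y": -0.042,"z": 0,"ax": 0,"ay": 0,"az": -0.145},{"x": -0.022,"y": -0.042,"z": 0,"ax": 0,"ay": 0,"az": 0},{"x": -0.022,"y": -0.042,"z": 0,"ax": 0,"ay": 0,"az": 0},{"x": -0.022,"y": -0.042,"z": 0,"ax": 0,"ay": 0,"az": 0},{"x": -0.022,"y": -0.042,"z": 0,"ax": 0,"ay": 0,"az": 0},{"x": -0.022,"y": -0.042,"z": 0,"ax": 0,"ay": 0,"az": 0},{"x": -0.022,"y": -0.042,"z": 0,"ax": 0,"ay": 0,"az": 0},{"x": -0.022,"y": -0.042,"z": 0,"ax": 0,"ay": 0,"az": 0},{"x": -0.022,"y": -0.042,"z": 0,"ax": 0,"ay": 0,"az": 0},{"x": -0.01,"y": -0.042,"z": 0,"ax": 0,"ay": 0,"az": 0},{"x": -0.01,"y": -0.042,"z": 0,"ax": 0,"ay": 0,"az": 0}]' --jaw 0.0854 --newtons 20

```text
t: 1.95
eef_pos: [0.3966, 0.0291, 0.2316]
ee_rot: [0.042, 0.999, 0.0, 0.0]
force: [0.5, 0.2, 0.1]
opening: 0.0854
grasp_force: 0.0
```

```bash
cat >> h.py <<'E'
def togo(p):
    s=bot.state(); M=R.from_quat(s["ee_rot"]).as_matrix()
    print("t",round(float(s["t"]),2),"q",np.round(s["q"],3),"eef",np.round(s["eef_pos"],4),"R",np.round(M,3).tolist(),"F",np.round(s["force"],1),"open",round(float(s["opening"]),4))
    print("togo tool",np.round(M.T@(np.array(p)-s["eef_pos"]),4))
E
python3 -c "
from h import *
togo((.430,-.105,.2))"
```

```text
t 1.95 q [ 0.073 -0.07  -0.486  1.155  0.     0.156] eef [0.3966 0.0291 0.2316] R [[-0.997, 0.083, 0.001], [0.083, 0.997, 0.0], [-0.001, 0.0, -1.0]] F [0.5 0.2 0.1] open 0.0854
togo tool [-0.0444 -0.1309  0.0316]
```

Request:
carry_out --steps '[{"x": -0.013,"y": -0.04,"z": 0.01,"ax": 0,"ay": 0,"az": 0},{"x": -0.013,"y": -0.04,"z": 0.02,"ax": 0,"ay": 0,"az": 0},{"x": -0.012,"y": -0.035,"z": 0.02,"ax": 0,"ay": 0,"az": 0},{"x": -0.006,"y": -0.016,"z": 0.02,"ax": 0,"ay": 0,"az": 0},{"x": 0,"y": 0,"z": 0,"ax": 0,"ay": 0,"az": 0},{"x": 0,"y": 0,"z": 0,"ax": 0,"ay": 0,"az": 0}]'

```text
t: 2.55
eef_pos: [0.4288, -0.103, 0.1613]
ee_rot: [0.042, 0.999, 0.0, -0.001]
force: [-0.9, 0.2, -0.1]
opening: 0.0854
grasp_force: 0.0
```

Run:
```python
from h import *
togo((.430,-.105,.083))
S=capture("side");save(S,"side2.png")
print(proj(S,bot.state()["eef_pos"]),[ (np.round(m["pixel"],1),round(m["conf"],2)) for m in mark_of("side","knob_centre")])
```

```text
t 2.55 q [-0.236  0.061 -0.521  0.99   0.    -0.152] eef [ 0.4288 -0.103   0.1613] R [[-0.996, 0.084, -0.001], [0.084, 0.996, 0.001], [0.001, 0.001, -1.0]] F [-0.9  0.2 -0.1] open 0.0854
togo tool [-0.0015 -0.0019  0.0783]
[385.98309023 223.55478649] [(array([380.7, 272.4]), 0.61)]
```

View pics/side2.png

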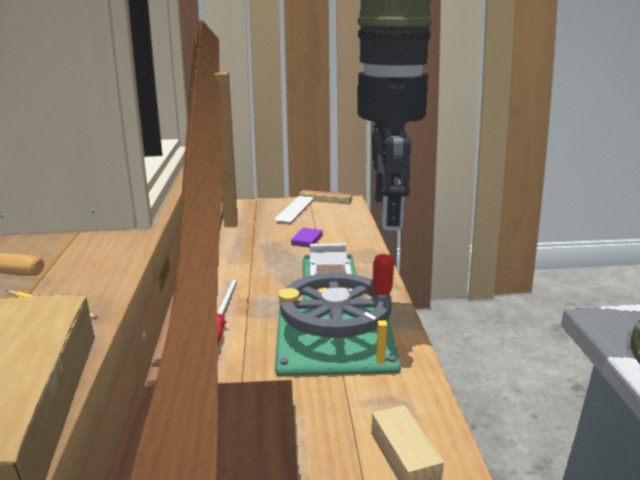

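The fingers at (392,225) hang just over the knob, whose top is at (383,256). They look a few mm too near the robot side, so I'll shift slightly outward, go down and close gently.

Request:
carry_out --steps '[{"x": -0.004,"y": -0.002,"z": 0.01,"ax": 0,"ay": 0,"az": 0},{"x": 0,"y": 0,"z": 0.02,"ax": 0,"ay": 0,"az": 0},{"x": 0,"y": 0,"z": 0.02,"ax": 0,"ay": 0,"az": 0},{"x": 0,"y": 0,"z": 0.02,"ax": 0,"ay": 0,"az": 0},{"x": 0,"y": 0,"z": 0.007,"ax": 0,"ay": 0,"az": 0},{"x": 0,"y": 0,"z": 0,"ax": 0,"ay": 0,"az": 0},{"x": 0,"y": 0,"z": 0,"ax": 0,"ay": 0,"az": 0}]'

```text
t: 3.35
eef_pos: [0.4337, -0.1054, 0.085]
ee_rot: [0.041, 0.999, -0.0, 0.0]
force: [-0.6, 0.2, 0.7]
opening: 0.0856
grasp_force: 0.0
```

Request:
carry_out --steps '[{"x": 0,"y": 0,"z": 0,"ax": 0,"ay": 0,"az": 0},{"x": 0,"y": 0,"z": 0,"ax": 0,"ay": 0,"az": 0},{"x": 0,"y": 0,"z": 0,"ax": 0,"ay": 0,"az": 0},{"x": 0,"y": 0,"z": 0,"ax": 0,"ay": 0,"az": 0},{"x": 0,"y": 0,"z": 0,"ax": 0,"ay": 0,"az": 0},{"x": 0,"y": 0,"z": 0,"ax": 0,"ay": 0,"az": 0},{"x": 0,"y": 0,"z": 0,"ax": 0,"ay": 0,"az": 0},{"x": 0,"y": 0,"z": 0,"ax": 0,"ay": 0,"az": 0}]' --jaw 0.015 --newtons 30

```text
t: 4.15
eef_pos: [0.4334, -0.1056, 0.0847]
ee_rot: [0.041, 0.999, -0.0, 0.0]
force: [0.2, 1.1, 5.9]
opening: 0.0252
grasp_force: 29.3
```

Run:
```python
from h import *
togo((.430,-.105,.083))
S=capture("side");T=capture("top");save(S,"side3.png");save(T,"top3.png")
cv2.imwrite("pics/c3.png",np.hstack([cv2.resize(S["frame"][190:390,250:450,::-1],(400,400)),cv2.resize(T["frame"][160:360,130:330,::-1],(400,400))]))
```

```text
t 4.15 q [-0.239  0.145 -0.621  0.804  0.    -0.156] eef [ 0.4334 -0.1056  0.0847] R [[-0.997, 0.083, 0.001], [0.083, 0.997, -0.0], [-0.001, -0.0, -1.0]] F [0.2 1.1 5.9] open 0.0252
togo tool [0.0034 0.0003 0.0017]
```

View pics/c3.png

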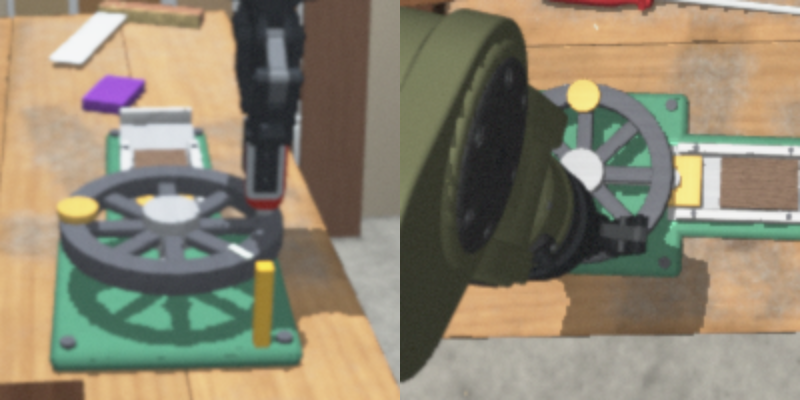

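The knob is between the pads: opening 25 mm, and at lower right of the left crop the red shows around the pad. The white line is still at the post. First quarter turn (tool +x = feeder -x, tool +y = feeder +y) in 10° steps.

Request:
carry_out --steps '[{"x": -0.0009,"y": 0.0101,"z": 0,"ax": 0,"ay": 0,"az": 0},{"x": -0.0026,"y": 0.0097,"z": 0,"ax": 0,"ay": 0,"az": 0},{"x": -0.0043,"y": 0.0092,"z": 0,"ax": 0,"ay": 0,"az": 0},{"x": -0.0058,"y": 0.0083,"z": 0,"ax": 0,"ay": 0,"az": 0},{"x": 0,"y": 0,"z": 0,"ax": 0,"ay": 0,"az": 0}]'

```text
t: 4.75
eef_pos: [0.4498, -0.0677, 0.0847]
ee_rot: [0.041, 0.999, 0.001, -0.0]
force: [-2.3, 3.6, 8.5]
opening: 0.0251
grasp_force: 30.1
```

Run:
```python
from h import *
b=bot.state()
togo((.4334,-.1056,.0847)); print(b["grasp_force"],b["wrist_torque"])
```

```text
t 4.75 q [-0.151  0.162 -0.601  0.809  0.003 -0.07 ] eef [ 0.4498 -0.0677  0.0847] R [[-0.997, 0.081, -0.0], [0.081, 0.997, 0.003], [0.0, 0.003, -1.0]] F [-2.3  3.6  8.5] open 0.0251
togo tool [ 0.0133 -0.0391 -0.0001]
30.070663418155164 [ 1.06753584  0.64975614 -0.01601476]
```

Request:
carry_out --steps '[{"x": -0.0071,"y": 0.0071,"z": 0,"ax": 0,"ay": 0,"az": 0},{"x": -0.0083,"y": 0.0058,"z": 0,"ax": 0,"ay": 0,"az": 0},{"x": -0.0092,"y": 0.0043,"z": 0,"ax": 0,"ay": 0,"az": 0},{"x": -0.0097,"y": 0.0026,"z": 0,"ax": 0,"ay": 0,"az": 0},{"x": -0.0101,"y": 0.0009,"z": 0,"ax": 0,"ay": 0,"az": 0},{"x": 0,"y": 0,"z": 0,"ax": 0,"ay": 0,"az": 0}]'

```text
t: 5.35
eef_pos: [0.4978, -0.0507, 0.0848]
ee_rot: [0.041, 0.999, 0.002, 0.001]
force: [3.0, 6.8, 3.4]
opening: 0.0251
grasp_force: 30.8
```

Run:
```python
from h import *
b=bot.state()
togo((.4334,-.1056,.0847)); print(b["grasp_force"],b["wrist_torque"])
S=capture("side");save(S,"side4.png")
cv2.imwrite("pics/c4.png",cv2.resize(S["frame"][190:390,250:450,::-1],(500,500)))
```

```text
t 5.35 q [-0.104  0.238 -0.503  0.827  0.004 -0.023] eef [ 0.4978 -0.0507  0.0848] R [[-0.997, 0.082, 0.003], [0.082, 0.997, 0.004], [-0.002, 0.004, -1.0]] F [3.  6.8 3.4] open 0.0251
togo tool [ 0.0597 -0.06   -0.0003]
30.764782056212425 [ 1.37874165 -0.4633292  -0.01633071]
```

View pics/c4.png

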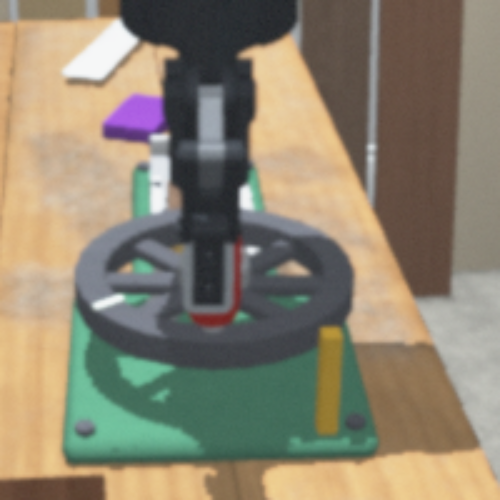

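The wheel has followed by about 90°: the line is now at (107,300) in the crop and the knob is at the camera side. The forces are small, so I'll continue.

Request:
carry_out --steps '[{"x": -0.0101,"y": -0.0009,"z": 0,"ax": 0,"ay": 0,"az": 0},{"x": -0.0097,"y": -0.0026,"z": 0,"ax": 0,"ay": 0,"az": 0},{"x": -0.0092,"y": -0.0043,"z": 0,"ax": 0,"ay": 0,"az": 0},{"x": -0.0083,"y": -0.0058,"z": 0,"ax": 0,"ay": 0,"az": 0},{"x": -0.0071,"y": -0.0071,"z": 0,"ax": 0,"ay": 0,"az": 0},{"x": -0.0058,"y": -0.0083,"z": 0,"ax": 0,"ay": 0,"az": 0},{"x": -0.0043,"y": -0.0092,"z": 0,"ax": 0,"ay": 0,"az": 0},{"x": -0.0026,"y": -0.0097,"z": 0,"ax": 0,"ay": 0,"az": 0},{"x": -0.0009,"y": -0.0101,"z": 0,"ax": 0,"ay": 0,"az": 0},{"x": 0,"y": 0,"z": 0,"ax": 0,"ay": 0,"az": 0}]'

```text
t: 6.4
eef_pos: [0.5485, -0.1178, 0.0847]
ee_rot: [0.042, 0.999, -0.001, -0.0]
force: [-0.7, -1.0, 6.9]
opening: 0.025
grasp_force: 31.1
```

Run:
```python
from h import *
b=bot.state()
togo((.4334,-.1056,.0847)); print(b["grasp_force"],b["wrist_torque"])
```

```text
t 6.4 q [-0.21   0.342 -0.359  0.87  -0.003 -0.125] eef [ 0.5485 -0.1178  0.0847] R [[-0.996, 0.085, -0.0], [0.085, 0.996, -0.003], [0.0, -0.003, -1.0]] F [-0.7 -1.   6.9] open 0.025
togo tool [1.157e-01 2.400e-03 1.000e-04]
31.06346295797266 [-0.25856799  0.07335786 -0.01594962]
```

Request:
carry_out --steps '[{"x": 0.0009,"y": -0.0101,"z": 0,"ax": 0,"ay": 0,"az": 0},{"x": 0.0026,"y": -0.0097,"z": 0,"ax": 0,"ay": 0,"az": 0},{"x": 0.0043,"y": -0.0092,"z": 0,"ax": 0,"ay": 0,"az": 0},{"x": 0.0058,"y": -0.0083,"z": 0,"ax": 0,"ay": 0,"az": 0},{"x": 0.0071,"y": -0.0071,"z": 0,"ax": 0,"ay": 0,"az": 0},{"x": 0.0083,"y": -0.0058,"z": 0,"ax": 0,"ay": 0,"az": 0},{"x": 0.0092,"y": -0.0043,"z": 0,"ax": 0,"ay": 0,"az": 0},{"x": 0.0097,"y": -0.0026,"z": 0,"ax": 0,"ay": 0,"az": 0},{"x": 0.0101,"y": -0.0009,"z": 0,"ax": 0,"ay": 0,"az": 0},{"x": 0,"y": 0,"z": 0,"ax": 0,"ay": 0,"az": 0}]'

```text
t: 7.4
eef_pos: [0.4847, -0.1661, 0.0847]
ee_rot: [0.041, 0.999, 0.003, -0.0]
force: [-1.1, 10.6, 9.9]
opening: 0.025
grasp_force: 31.4
```

Run:
```python
from h import *
b=bot.state()
togo((.4334,-.1056,.0847)); print(b["grasp_force"],b["wrist_torque"])
```

```text
t 7.4 q [-0.333  0.262 -0.471  0.839  0.005 -0.251] eef [ 0.4847 -0.1661  0.0847] R [[-0.997, 0.083, -0.0], [0.083, 0.997, 0.006], [0.001, 0.006, -1.0]] F [-1.1 10.6  9.9] open 0.025
togo tool [0.0561 0.056  0.0004]
31.381806732388213 [2.47756767 0.02475137 0.00476601]
```

Request:
carry_out --steps '[{"x": 0.0101,"y": 0.0009,"z": 0,"ax": 0,"ay": 0,"az": 0},{"x": 0.0097,"y": 0.0026,"z": 0,"ax": 0,"ay": 0,"az": 0},{"x": 0.0092,"y": 0.0043,"z": 0,"ax": 0,"ay": 0,"az": 0},{"x": 0.0083,"y": 0.0058,"z": 0,"ax": 0,"ay": 0,"az": 0},{"x": 0.0071,"y": 0.0071,"z": 0,"ax": 0,"ay": 0,"az": 0},{"x": 0.0058,"y": 0.0083,"z": 0,"ax": 0,"ay": 0,"az": 0},{"x": 0.0043,"y": 0.0092,"z": 0,"ax": 0,"ay": 0,"az": 0},{"x": 0.0026,"y": 0.0097,"z": 0,"ax": 0,"ay": 0,"az": 0},{"x": 0.0009,"y": 0.0101,"z": 0,"ax": 0,"ay": 0,"az": 0},{"x": 0,"y": 0,"z": 0,"ax": 0,"ay": 0,"az": 0},{"x": 0,"y": 0,"z": 0,"ax": 0,"ay": 0,"az": 0}]'

```text
t: 8.5
eef_pos: [0.4333, -0.1054, 0.0847]
ee_rot: [0.041, 0.999, -0.0, 0.0]
force: [1.1, 1.7, 6.9]
opening: 0.0248
grasp_force: 31.1
```

Run:
```python
from h import *
togo((.4334,-.1056,.0847))
S=capture("side");T=capture("top")
cv2.imwrite("pics/c5.png",np.hstack([cv2.resize(S["frame"][190:390,250:450,::-1],(400,400)),cv2.resize(T["frame"][160:360,180:380,::-1],(400,400))]))
for m in mark_of("top","blank_centre"): print(round(m["conf"],2),np.round(m["pixel"],1),np.linalg.norm(at_z(T,m["pixel"],.026)[:2]-[.49,-.1115]))
```

```text
t 8.5 q [-0.238  0.145 -0.621  0.804 -0.    -0.156] eef [ 0.4333 -0.1054  0.0847] R [[-0.997, 0.082, 0.0], [0.082, 0.997, -0.0], [-0.0, -0.0, -1.0]] F [1.1 1.7 6.9] open 0.0248
togo tool [-0.0002 -0.0002 -0.    ]
0.75 [435.8 237.1] 0.3344698251558623
```

View pics/c5.png

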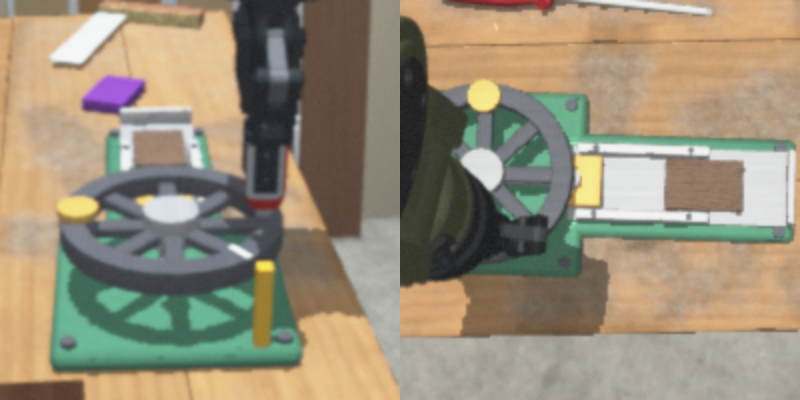

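The line is back at the post, the ram is home, and the blank has moved out to about (332,252) in the top picture, some 36 mm on. I'll let go and lift.

Request:
carry_out --steps '[{"x": 0,"y": 0,"z": 0,"ax": 0,"ay": 0,"az": 0},{"x": 0,"y": 0,"z": 0,"ax": 0,"ay": 0,"az": 0},{"x": 0,"y": 0,"z": 0,"ax": 0,"ay": 0,"az": 0},{"x": 0,"y": 0,"z": 0,"ax": 0,"ay": 0,"az": 0},{"x": 0,"y": 0,"z": 0,"ax": 0,"ay": 0,"az": 0},{"x": 0,"y": 0,"z": 0,"ax": 0,"ay": 0,"az": 0},{"x": 0,"y": 0,"z": 0,"ax": 0,"ay": 0,"az": 0}]' --jaw 0.0854

```text
t: 9.35
eef_pos: [0.433, -0.1055, 0.0843]
ee_rot: [0.041, 0.999, -0.0, -0.0]
force: [0.3, 0.5, -0.6]
opening: 0.0852
grasp_force: 0.0
```

Request:
carry_out --steps '[{"x": 0,"y": 0,"z": -0.01,"ax": 0,"ay": 0,"az": 0},{"x": 0,"y": 0,"z": -0.02,"ax": 0,"ay": 0,"az": 0},{"x": 0,"y": 0,"z": -0.025,"ax": 0,"ay": 0,"az": 0},{"x": 0,"y": 0,"z": -0.025,"ax": 0,"ay": 0,"az": 0},{"x": 0,"y": 0,"z": -0.03,"ax": 0,"ay": 0,"az": 0},{"x": 0,"y": 0.03,"z": -0.02,"ax": 0,"ay": 0,"az": 0},{"x": 0,"y": 0.04,"z": 0,"ax": 0,"ay": 0,"az": 0},{"x": 0,"y": 0.045,"z": 0,"ax": 0,"ay": 0,"az": 0},{"x": 0,"y": 0.04,"z": 0,"ax": 0,"ay": 0,"az": 0},{"x": 0,"y": 0.02,"z": 0,"ax": 0,"ay": 0,"az": 0},{"x": 0,"y": 0,"z": 0,"ax": 0,"ay": 0,"az": 0},{"x": 0,"y": 0,"z": 0,"ax": 0,"ay": 0,"az": 0}]'

```text
t: 10.55
eef_pos: [0.4475, 0.0689, 0.2148]
ee_rot: [0.041, 0.999, -0.0, 0.0]
force: [0.3, -0.3, -0.5]
opening: 0.0851
grasp_force: 0.0
```

Run:
```python
from h import *
togo((.4334,-.1056,.0847))
T=capture("top");cv2.imwrite("pics/c6.png",cv2.resize(T["frame"][160:360,150:410,::-1],(780,600)))
for l,z in(("knob_centre",.098),("blank_centre",.026)):
  for m in masks_of("top",l): X=at_z(T,m["pixel"],z); print(l,round(m["conf"],2),np.round(m["pixel"],1),X,np.linalg.norm(X[:2]-[.49,-.1115]))
```

```text
t 10.55 q [ 1.530e-01  4.500e-02 -4.110e-01  1.115e+00 -1.000e-03  2.350e-01] eef [0.4475 0.0689 0.2148] R [[-0.997, 0.082, 0.0], [0.082, 0.997, -0.0], [-0.0, -0.0, -1.0]] F [ 0.3 -0.3 -0.5] open 0.0851
togo tool [-0.0002 -0.175   0.1301]
knob_centre 0.58 [214.7 284.3] [ 0.42609516 -0.1058188   0.098     ] 0.06415687530658482
blank_centre 0.88 [330.9 251.4] [ 0.48118572 -0.27793775  0.026     ] 0.1666709825782904
blank_centre 0.86 [436.2 235. ] [ 0.50422016 -0.44660034  0.026     ] 0.3354019217036501
```

View pics/c6.png

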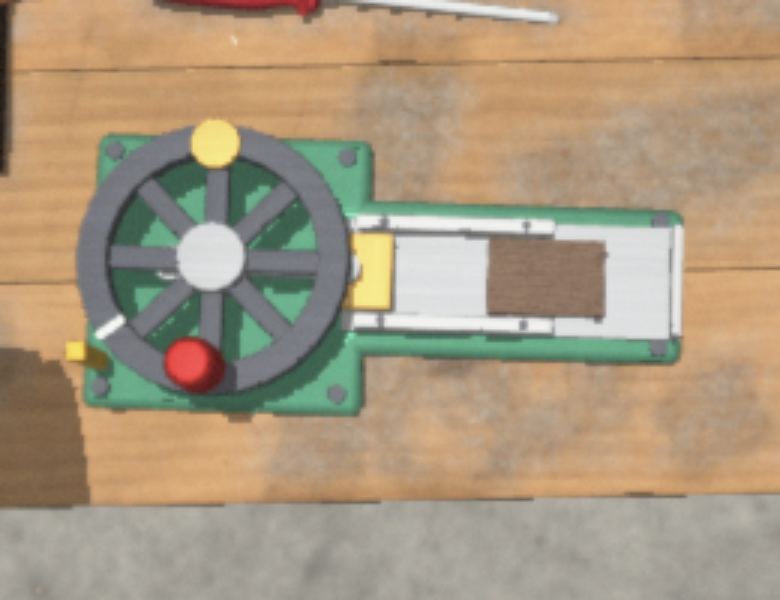

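The white line (110,327) is at the index post (78,350) and the knob is back on its start side. The blank (545,277) lies flat in the channel, about 167 mm from the axis, and the arm is clear.

```bash
python3 -c "
from plant import bot
print(bot.hand_in())"
```

```text
the job is handed in; nothing more can be done
None
```

I turned the wheel one full clockwise revolution, back to its mark; the blank was fed out to about 167 mm from the axis, the knob was released, and the job is handed in (no verdict was returned).

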